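Turn the spice caddy to the ring badge

TASK

Using only the fingertips or the outside of the fingers, push the tab of the round spice caddy's lid sideways, round to the badge with the ring on it, so that the tab and the pouring mouth stand in line with that badge. Do not pinch the tab between the fingers, do not lift the lid, and leave the spice jars and the tin alone; then move the hand clear.

Things in the scene. Friction and masses are not known exactly. Their poses are not given: they have to be found in the camera images.
- caddy_axis (a point): Point on the caddy's vertical turning axis, at the top of its hub, 62 mm above the worktop. The caddy is a white drum, 160 mm across, fixed to the worktop; its still hub, 100 mm across, carries four badges, centres 34 mm from the axis. The aluminium ring lid round the hub is 158 mm across, its top 58 mm above the worktop. The point's -x axis is the caddy's front, towards the worktop's front edge.
- lid (a joint): Turn of the lid, rad: 0 = tab at the caddy's front (closed, no badge), growing anticlockwise seen from above (tab goes right, seen from the front). Stops at -2.3 and 2.3: the tab cannot pass the back. The badges stand, in any order, at -1.92, -0.96, 0.96, 1.92. It starts within 0.25 of 0. No clicks: friction of 0.14 N m (1.5 N at the tab) holds it where it is left.
- lid_seat (a joint): Height of the lid above its seat, m: 0 = down. It rests by its weight (about 3 N) and can be lifted off, which is not wanted.
- lid_pointer (a point): Point of the lid on the line from the axis to the tab, 34 mm from the axis and 62 mm above the worktop: it lies over the centre of the badge that the tab is in line with.
- tab_tip (a point): Middle of the outer end of the lid's white upright tab, 108 mm from the axis and 64 mm above the worktop. The tab reaches radially from 78 to 108 mm from the axis, is 15 mm thick and stands from 46 to 82 mm above the worktop (24 mm above the lid's top). The pouring mouth, a small raised rectangular frame, lies on the lid just inside the tab.
- tab_left: The tab's side face towards its left, as seen looking from the tab to the axis; push on it to turn the lid anticlockwise (joint grows). Its origin lies on the caddy's axis at the worktop; for contact only.
- tab_right: The tab's side face towards its right, as seen looking from the tab to the axis; push on it to turn the lid clockwise (joint falls). Its origin lies on the caddy's axis at the worktop; for contact only. Fingers pressing on both faces at once are a pinch.
- badge_ring: Steel-dark disc, 28 mm across and 3 mm thick, bearing a raised white ring, 20 mm across; pressed into the top of the hub, fixed. Origin at the centre of its underside, z up; its symbol may be turned any way. The wanted position.
- badge_bar: Steel-dark disc, 28 mm across and 3 mm thick, bearing a raised white straight bar, 22 mm long; pressed into the top of the hub, fixed. Origin at the centre of its underside, z up; its symbol may be turned any way.
- badge_cross: Steel-dark disc, 28 mm across and 3 mm thick, bearing a raised white cross of two bars, 21 mm; pressed into the top of the hub, fixed. Origin at the centre of its underside, z up; its symbol may be turned any way.
- badge_dots: Steel-dark disc, 28 mm across and 3 mm thick, bearing a raised white group of three dots in a triangle; pressed into the top of the hub, fixed. Origin at the centre of its underside, z up; its symbol may be turned any way.
- spice_red: Bystander, loose: spice jar with a red cap, 45 mm across, 106 mm tall. Origin at the centre of its underside.
- spice_dark: Bystander, loose: spice jar with a dark cap, 44 mm across, 105 mm tall. Origin at the centre of its underside.
- tin: Bystander, loose: low round food tin, 86 mm across, 40 mm tall. Origin at the centre of its underside.

How it is judged:
By the outcome, as a careful person would: the job done as asked, in the order asked, and still so for the second after the job is handed in, with the robot touching nothing.
It also fails if it takes over 42 s, if anything falls off the work surface, if the arm or the gripper's body presses on something with over 40 N, if the wrist force passes 120 N, or if a joint passes its speed limit or range.

ROBOT

A 6-joint arm with a two-finger parallel gripper is mounted at the origin on a cart in front of the work surface, level with it; the furniture and walls round the work are solid. World frame = base frame: x ahead of the robot, y to its left, z up, the work surface at z = 0. Lengths are in mm, angles in rad, forces in N, time in s.
With the tool pointing down it reaches from about 350 to 975 mm from the base axis. Payload 7.1 kg.
Tool frame: the origin (TCP) lies on the front face of the gripper's body, between the roots of the fingers; the fingertips stand 80 mm ahead of it and the grasp point (between the pads) lies 61 mm ahead of it (env.tips_ahead is the distance from the TCP to the fingertips, in mm); z points along the fingers, y is the line along which they close (so a half turn about z gives the same grasp; the last joint's range is limited). The gripper opens to 88 mm and grips with 3 to 60 N. Pads are 20 mm wide; open, the fingers measure 115 mm over their backs; the gripper's body (75 mm by 178 mm) begins 61 mm behind the grasp point.
Start: joints at [1.246, 0.423, 1.63, -0, 1.089, -0.019], TCP at [188.128, 595.998, 302.675] pointing down, gripper open.
Joint ranges: [-3, 3], [-0.9, 2.11], [0.09, 2.58], [-1.31, 4.45], [0.11, 2.69], [-2.54, 2.54]. Speed limits (rad/s): [2.39, 2.39, 3.01, 3.14, 3.14, 3.14].

INTERFACE

Orientations are given as a unit quaternion [x, y, z, w].
In Python, from station import env, set_gripper, viewer, workorder gives the robot as it stands. Calls block until the motion is done:
- env.reach(position, orientation): joint-space move of the TCP to a pose.
- env.move_l(position, rot=None, rate=150, f_stop=None): straight line of the TCP; rot=None keeps the orientation; rate is the mean speed in mm/s. With f_stop (N) it stops when the force on the tool has changed by that much, and returns True; else False.
- env.move_joints(angles): joint-space move.
- set_gripper(opening): finger opening in mm; the grip force is fixed at half the most; returns when the fingers have stopped.
- env.hold(seconds).
- env.ik(position, orientation): joint angles nearest the present ones, or None.
- env.read_state(): the state.
- viewer.camera(name): name is "scene" or "side" or "wrist"; returns the picture (420x560x3 uint8, blue, green, red); there is no depth.
- viewer.camera_params(name): a dict with "fx", "fy", "cx", "cy" (pixels), "pose" (4x4, takes a point from camera to world coordinates); the wrist camera has in their place "tool_from_camera" (4x4, takes a point from camera to tool coordinates, whose origin is the TCP and whose axes are the flange's). Camera axes: x right, y up, looking along -z (the intrinsics and any distortion apply to the point x, -y, -z); pixel columns grow to the right and rows downward; lengths in mm; the calibration is good to about 2 mm. The wrist camera is an equidistant fisheye: a pixel r from the principal point sees the ray r / f radians off the axis. A picture is of the moment at which its call begins: read the wrist's pose just before it. camera_params takes no time and is no camera call.
A pose or a line that the arm cannot do raises env.IKError and nothing moves.
- workorder.sign_off(): hands the job in; it is judged then, once.
The state is a dict: "time_s": time; "qpos": joint angles; "dq": joint speeds; "tau": joint torques, N m; "tool_pos": TCP position; "orientation": TCP orientation; "force": force on the tool from outside, world axes, zero at the start; "wrist_torque": the same for the moment, N m; "width": finger opening in mm; "grip_force": force on a finger pad.
Only numpy, scipy, OpenCV 4.12 (cv2) and the standard library are available. Lean on these libraries where they do the work, as an engineer would, in place of code of your own. Each camera call takes 0.05 s, during which the arm holds its last target. There are 200 camera calls.

## Working session

There is one attempt and no reset: what is moved stays moved. The work goes in short steps, each a Python script; the robot and the scene stay as the last script left them, time stands still between calls to the robot, and variables do not carry over. Pictures are saved under pics/ and viewed, at most 10 in all, crops included, and the job is handed in when it is done.

```bash
mkdir -p pics; ls; python3 - <<'E'
from station import env,viewer
import cv2,numpy as np
for n in ["scene","side"]:
    cv2.imwrite(f"pics/{n}0.png",viewer.camera(n)); print(n,{k:np.round(v,3).tolist() if not isinstance(v,str) else v for k,v in viewer.camera_params(n).items()})
print({k:np.round(v,3).tolist() for k,v in viewer.camera_params("wrist").items() if not isinstance(v,str)})
print(env.read_state())
E
```

```text
pics
scene {'fx': 539.283, 'fy': 539.283, 'cx': 274.722, 'cy': 211.433, 'pose': [[0.569, 0.646, -0.51, -50.093], [-0.822, 0.441, -0.359, -639.663], [-0.007, 0.623, 0.782, 1062.508], [0.0, 0.0, 0.0, 1.0]]}
side {'fx': 392.207, 'fy': 392.207, 'cx': 282.143, 'cy': 211.522, 'pose': [[0.855, 0.222, -0.47, 152.634], [-0.519, 0.396, -0.757, -886.394], [0.018, 0.891, 0.454, 500.366], [0.0, 0.0, 0.0, 1.0]]}
{'fx': 325.192, 'fy': 325.192, 'cx': 274.645, 'cy': 207.101, 'tool_from_camera': [[-0.001, 0.957, 0.29, 79.3], [1.0, 0.001, -0.001, -1.366], [-0.001, 0.29, -0.957, -82.276], [0.0, 0.0, 0.0, 1.0]]}
{'time_s': 0.1, 'qpos': array([ 1.24601747e+00,  4.23750977e-01,  1.63056961e+00, -1.73131028e-05,
        1.08861322e+00, -1.89912115e-02]), 'dq': array([-0.00068358,  0.00043943, -0.0037282 , -0.00023789, -0.00114971,
       -0.00097598]), 'tau': array([-3.47326647e-06, -5.45612884e+01, -2.74325770e+01,  6.44641765e-02,
        1.87910063e-02,  1.69139849e-06]), 'tool_pos': array([188.0064251 , 595.65855192, 302.00503336]), 'orientation': array([ 1.52294824e-01,  9.88334881e-01, -6.62003684e-04, -1.07140990e-04]), 'force': array([ 0.02802568, -0.06082503, -0.32569981]), 'wrist_torque': array([0.00259045, 0.02042347, 0.01897524]), 'grip_force': 0.0, 'width': 87.64105407668455}
```

View pics/scene0.png

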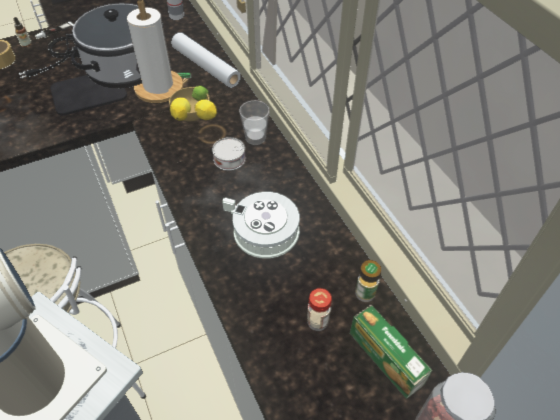

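View pics/side0.png

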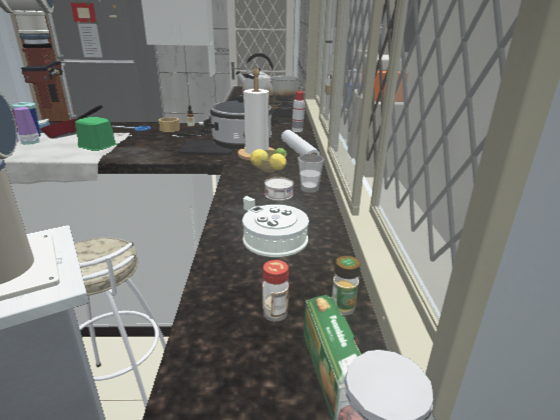

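The caddy's hub is at about scene (266,216) with the tab at (229,203). The jars are at (319,310) and (368,280), and the tin is at (229,153). I'll zoom in and compute positions.

```bash
cat > h.py <<'E'
import numpy as np,cv2
from station import env,viewer,set_gripper
def ray(n,u,v):
    p=viewer.camera_params(n);T=np.array(p["pose"]);d=T[:3,:3]@[(u-p["cx"])/p["fx"],-(v-p["cy"])/p["fy"],-1];return T[:3,3],d
def at(n,u,v,z):
    o,d=ray(n,u,v);return (o+d*(z-o[2])/d[2])
E
python3 - <<'E'
from h import *
for nm,n,u,v,z in [("hub","scene",266,216,62),("tab","scene",229,201,82),("tabS","side",249,199,82),("hubS","side",276,217,62),("tin","scene",229,147,40),("red","scene",320,297,106),("dark","scene",371,268,105),("edge","scene",200,280,0),("edge2","scene",240,370,0),("back","scene",330,220,0)]:
    print(nm,at(n,u,v,z).round())
a=cv2.imread("pics/scene0.png")[180:265,210:315]; b=cv2.imread("pics/side0.png")[185:260,230:320]
f=lambda i:cv2.resize(i,(400,340),interpolation=cv2.INTER_CUBIC)
cv2.imwrite("pics/z0.png",np.hstack([f(a),f(b)]))
E
```

```text
hub [ 579. -171.   62.]
tab [554. -82.  82.]
tabS [549. -89.  82.]
hubS [ 578. -172.   62.]
tin [729.  57.  40.]
red [ 443. -401.  106.]
dark [ 563. -452.  105.]
edge [ 380. -125.    0.]
edge2 [ 262. -329.    0.]
back [ 697. -281.    0.]
```

View pics/z0.png

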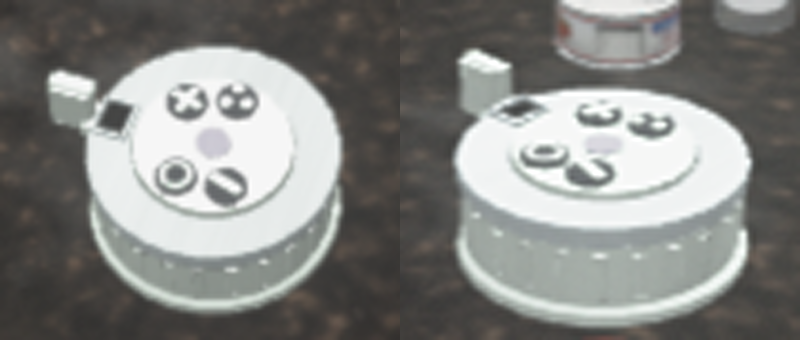

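In the zoom (left half), the ring badge is at (175,176), cross (187,102), dots (237,101), bar (226,186), hub centre (213,143), and the tab top centre about (72,80).

```bash
python3 - <<'E'
from h import *
P={}
for nm,x,y,z in [("axis",213,143,62),("ring",175,176,64),("cross",187,102,64),("dots",237,101,64),("bar",226,186,64),("tabtop",72,80,82)]:
    P[nm]=at("scene",210+x*105/400-.4,180+y*85/340-.4,z)
c=np.mean([P[k] for k in("axis",)],0)
for k in P:
    d=P[k]-c; print(k,P[k].round(1),np.hypot(*d[:2]).round(1),np.arctan2(d[1],d[0]).round(3))
E
```

```text
axis [ 579.8 -169.    62. ] 0.0 0.0
ring [ 545.5 -164.9   64. ] 34.5 3.022
cross [ 594.8 -138.5   64. ] 34.0 1.115
dots [ 613.1 -163.9   64. ] 33.7 0.151
bar [ 557.2 -194.8   64. ] 34.3 -2.292
tabtop [556.5 -78.6  82. ] 93.3 1.824
```

The badge geometry fits: all four radii are 34 mm and the spacings are 0.96 and 1.91. The front direction is 2.07 rad, the tab is at joint −0.246, and the ring is at joint +0.96 (world 3.025), so I push anticlockwise. I'll use a closed gripper, outside of the finger on tab_left, along an arc.

```bash
cat >> h.py <<'E'
from scipy.spatial.transform import Rotation as R
C=np.array([579.8,-169.0])
def pose(th,gap=0,tip=62,s=1,r=96,half=21.0):
    er=np.array([np.cos(th),np.sin(th)]);et=np.array([-er[1],er[0]])
    p=C+r*er-(half+gap)*et
    y=s*np.r_[et,0];z=np.array([0,0,-1.]);x=np.cross(y,z)
    return np.r_[p,tip+80],R.from_matrix(np.c_[x,y,z]).as_quat()
E
python3 - <<'E'
from h import *
for s in(1,-1):
    for th in(1.82,2.4,3.03):
        q=env.ik(*pose(th,25,s=s));print(s,th,None if q is None else np.round(q,2))
E
```

```text
1 1.82 None
1 2.4 [-0.15  0.55  1.9  -0.    0.7   2.16]
1 3.03 [-0.25  0.5   1.99 -0.    0.65  1.43]
-1 1.82 [-0.13  0.61  1.76 -0.    0.77 -0.38]
-1 2.4 [-0.15  0.55  1.9  -0.    0.7  -0.98]
-1 3.03 [-0.25  0.5   1.99 -0.    0.65 -1.71]
```

```bash
python3 - <<'E'
from h import *
set_gripper(0)
env.reach(*pose(1.824,30,tip=215,s=-1))
p,q=pose(1.824,30,s=-1)
print("down hit",env.move_l(p,q,rate=120,f_stop=8), env.read_state()["time_s"],env.read_state()["width"])
p,q=pose(1.824,10,s=-1); print(env.move_l(p,q,rate=60,f_stop=8))
for th in np.linspace(1.824,2.9,9)[1:]:
    p,q=pose(th,s=-1); env.move_l(p,q,rate=60)
    st=env.read_state(); print(round(th,2),st["force"].round(1),(st["tool_pos"]-p).round(1),round(st["time_s"],1))
cv2.imwrite("pics/s1.png",viewer.camera("scene"));cv2.imwrite("pics/w1.png",viewer.camera("wrist"))
a=cv2.resize(cv2.imread("pics/s1.png")[150:270,190:350],(400,300));b=cv2.resize(cv2.imread("pics/w1.png"),(400,300));cv2.imwrite("pics/z1.png",np.hstack([a,b]))
E
```

```text
down hit False 5.6167 0.30898008124171344
False
1.96 [ 0.3 -0.3 -0.6] [ 0.4 -0.   0.1] 6.6
2.09 [-0.1 -0.5 -0.3] [ 0.4 -0.   0.1] 7.0
2.23 [ 0.1 -1.2 -0. ] [ 0.4 -0.   0.1] 7.4
2.36 [ 0.   0.3 -0.1] [0.4 0.  0.1] 7.7
2.5 [-0.3  0.2  0.3] [0.4 0.  0.1] 8.1
2.63 [-0.5 -0.1 -0.4] [0.4 0.  0.1] 8.5
2.77 [-0.8  0.2 -0.9] [0.3 0.1 0.1] 8.8
2.9 [-0.4  0.9  0.2] [0.3 0.1 0. ] 9.2
```

View pics/z1.png

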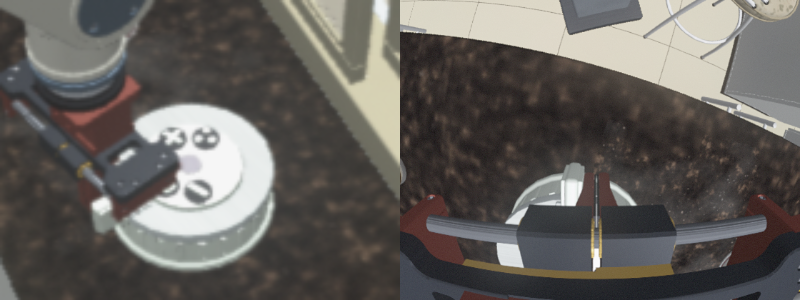

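The tab is following (scene crop around (103,213)), with the finger behind it. I'll push nearly to target, back off and measure.

```bash
python3 - <<'E'
from h import *
p,q=pose(2.98,s=-1); env.move_l(p,q,rate=60); env.hold(.2)
p,q=pose(2.98,30,s=-1); env.move_l(p,q,rate=100)
p,q=pose(2.98,60,tip=170,s=-1); env.move_l(p,q,rate=150)
p,q=pose(2.0,250,tip=220,s=-1); env.move_l(p+[0,60,0],None,rate=200)
env.hold(.2);print(env.read_state()["time_s"])
im=viewer.camera("scene");cv2.imwrite("pics/s2.png",im)
cv2.imwrite("pics/side2.png",viewer.camera("side"));i2=cv2.imread("pics/side2.png")
f=lambda i:cv2.resize(i,(400,340),interpolation=cv2.INTER_CUBIC)
cv2.imwrite("pics/z2.png",np.hstack([f(im[180:265,210:315]),f(i2[185:260,230:320])]))
E
```

```text
13.1583
```

View pics/z2.png

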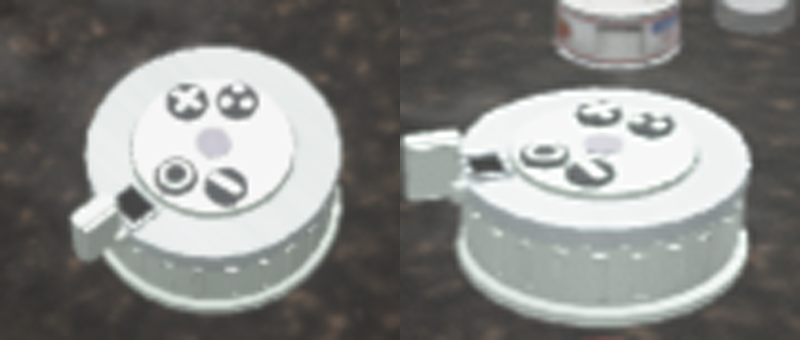

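In the left crop, the tab's top face is centred at about (93,213) and the dark mouth opening at (135,205). The ring badge is at (175,176).

```bash
python3 - <<'E'
from h import *
for nm,x,y,z in [("mouth",135,205,59),("tab",93,213,82),("tab outer end",77,230,82),("tab inner end",107,199,82)]:
    p=at("scene",210+x*105/400-.4,180+y*85/340-.4,z); d=p[:2]-C; print(nm,p.round(1),np.hypot(*d).round(1),np.arctan2(d[1],d[0]).round(3))
for x,y in [(486,166),(434,148)]:
    p=at("side",230+x*90/400-90-.4,185+y*75/340-.4,60 if x==486 else 82); d=p[:2]-C; print("side",p.round(1),np.hypot(*d).round(1),np.arctan2(d[1],d[0]).round(3))
E
```

```text
mouth [ 517.7 -154.8   59. ] 63.7 2.917
tab [ 486.2 -148.7   82. ] 95.8 2.929
tab outer end [ 471.5 -148.1   82. ] 110.3 2.951
tab inner end [ 498.7 -149.6   82. ] 83.4 2.907
side [ 514.  -156.2   60. ] 67.0 2.95
side [ 481.5 -162.8   82. ] 98.5 3.078
```

The tab stands at about 2.93 after commanding 2.98, so the finger is about 5 mm thinner than assumed. The target is 3.023, so I'll command 3.075.

```bash
python3 - <<'E'
from h import *
env.reach(*pose(2.98,60,tip=170,s=-1))
p,q=pose(2.98,30,s=-1); print(env.move_l(p,q,rate=120,f_stop=8))
p,q=pose(2.98,3,s=-1); env.move_l(p,q,rate=60)
p,q=pose(3.075,s=-1); env.move_l(p,q,rate=40); env.hold(.2)
p,q=pose(3.075,30,s=-1); env.move_l(p,q,rate=100)
p,q=pose(2.98,60,tip=170,s=-1); env.move_l(p,q,rate=150)
p,q=pose(2.0,250,tip=220,s=-1); env.move_l(p+[0,60,0],None,rate=200)
env.hold(.2);print(env.read_state()["time_s"])
im=viewer.camera("scene");cv2.imwrite("pics/s3.png",im)
i2=viewer.camera("side");cv2.imwrite("pics/side3.png",i2)
f=lambda i:cv2.resize(i,(400,340),interpolation=cv2.INTER_CUBIC)
z=np.hstack([f(im[180:265,210:315]),f(i2[185:260,230:320])]);cv2.imwrite("pics/z3.png",z)
E
```

```text
False
20.2583
```

View pics/z3.png

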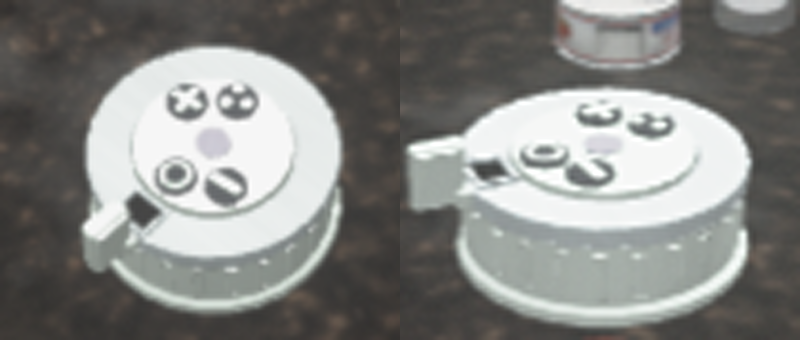

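The mouth is now at (144,209) and the tab top centre at about (103,221).

```bash
python3 - <<'E'
from h import *
for x,y,z in [(144,209,59),(103,221,82)]:
    p=at("scene",210+x*105/400-.4,180+y*85/340-.4,z); d=p[:2]-C; print(p.round(1),np.hypot(*d).round(1),np.arctan2(d[1],d[0]).round(3))
# dark mouth centroid in both pics, same method
for n in(2,3):
    g=cv2.cvtColor(cv2.imread(f"pics/s{n}.png"),6)[226:238,239:251].astype(float)
    w=np.clip(150-g,0,None); 
    k,l=cv2.connectedComponents((w>0).astype(np.uint8)); 
    for i in range(1,k):
        ys,xs=np.where(l==i);ww=w[ys,xs]
        u,v=(xs*ww).sum()/ww.sum()+239,(ys*ww).sum()/ww.sum()+226
        d=at("scene",u,v,59)[:2]-C;print(n,len(xs),u.round(1),v.round(1),np.hypot(*d).round(1),np.arctan2(d[1],d[0]).round(3))
E
```

```text
[ 518.5 -161.    59. ] 61.8 3.012
[ 485.1 -157.    82. ] 95.5 3.016
2 51 244.5 230.6 64.1 2.896
2 8 239.4 235.5 81.8 2.934
3 55 246.5 232.2 64.0 3.0
```

The tab and mouth measure 3.00–3.016 against the ring's 3.022, so they are in line. The hand is clear.

```bash
python3 -c "
from station import workorder
print(workorder.sign_off())"
```

```text
the job is handed in; nothing more can be done
None
```

I pushed the lid's tab anticlockwise round to the ring badge with the outside of a closed finger; tab and mouth measure within about 0.02 rad of it, the hand is clear, and the job is handed in at about 20 s (no verdict returned).

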